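Change the blunt cutter under the collar and bearing on the setting arbor

ROBOT

A 6-joint arm with a two-finger parallel gripper is mounted at the origin on a cart in front of the work surface, level with it; the furniture and walls round the work are solid. World frame = base frame: x ahead of the robot, y to its left, z up, the work surface at z = 0. Lengths are in m, angles in rad, forces in N, time in s.
With the tool pointing down it reaches from about 0.375 to 0.9 m from the base axis. Payload 3.1 kg.
Tool frame: the origin (TCP) lies midway between the tips of the shut fingers; the grasp point (between the pads) lies 19 mm behind it; z points along the fingers, y is the line along which they close (so a half turn about z gives the same grasp; the last joint's range is limited). The gripper opens to 85 mm and grips with 20 to 120 N. Pads are 22 mm wide; open, the fingers measure 114 mm over their backs; the gripper's body (76 mm by 85 mm) begins 54 mm behind the grasp point. The pads swing forward as they close: fully open they stand 13 mm farther back than shut.
Start: joints at [1.167, 0.527, 1.433, -0, 1.181, -0.178], TCP at [0.139, 0.609, 0.231] pointing down, gripper open.
Joint ranges: [-3.08, 3.08], [-0.75, 2.2], [0.22, 2.44], [-1.43, 4.57], [0, 2.65], [-2.85, 2.85]. Speed limits (rad/s): [2.79, 2.79, 3.14, 3.14, 3.14, 3.14].

INTERFACE

Orientations are given as a unit quaternion [x, y, z, w].
In Python, from station import manip gives the robot as it stands.
- The arm moves only by the tool drive_tool, never from a script. Its argument "motion" is a list that holds one entry, the list of rows, each a list of 5 numbers: the finger opening in mm, from 0 to 85.4, then the shift along the tool's x, y, z in units of 30 mm (1.0 is 30 mm), then the turn about the tool's z in units of 8 degrees (1.0 is 8 degrees). In form: [[[fingers, x, y, z, yaw], ...]]. A call has 1 to 10 rows; each row is the pose to reach, as a shift and turn from the pose commanded when the call began, along the tool's axes at that moment; what a row does not reach only later rows make up. A row lasts 1/10 s, in which the tool goes at most 50 mm and 8.59 degrees, less where a joint would pass 70% of its speed; a pose out of reach is approached as far as the arm can. A call with a gripper value outside its range is refused whole. The fingers move at their own pace and stop on an object; "squeeze" is the grip in N (left out, the last holds). Time passes only in rows, so rows that repeat a pose let the fingers close. It gives the time, the measured TCP pose, the force, the opening and the grip force at its end, in the units of the state.
- manip.sense(): the state, without advancing time (a new reading comes with each control period).
- manip.snapshot(name): name is "side" or "top"; returns the picture (420x560x3 uint8, red, green, blue); there is no depth.
- manip.camera_model(name): a dict with "fov_y" (degrees; the focal length in pixels is half the picture's height over the tangent of half this angle, whatever the lens; pixels are square), "cx", "cy" (the principal point, pixels), "origin" and "orientation" of the camera in the world. Camera axes: x right, y up, looking along -z (the intrinsics and any distortion apply to the point x, -y, -z); pixel columns grow to the right and rows downward; lengths in m; the calibration is good to about 2 mm. A picture is of the moment at which its call begins. camera_model takes no time and is no camera call.
- manip.sign_off(): hands the job in; it is judged then, once.
The state is a dict: "t": time; "q": joint angles; "qd": joint speeds; "tau": joint torques, N m; "tcp_pos": TCP position; "tool_rot": TCP orientation; "force": force on the tool from outside, world axes, zero at the start; "ft_torque": the same for the moment, N m; "finger_gap": opening from 0.0 (shut) to 1.0 (fully open); "gripper_force": force on a finger pad.
Only numpy, scipy, OpenCV 4.12 (cv2) and the standard library are available. Lean on these libraries where they do the work, as an engineer would, in place of code of your own. Each camera call takes 0.05 s, during which the arm holds its last target. There are 200 camera calls.

TASK

Change the cutter on the green setting stand: lift the guide bearing and the brass collar off the spindle and lay them side by side on the black rubber mat, then move the blunt red cutter from the spindle into the yellow regrind tray. Then fit the fresh blue cutter from the grey tray on the spindle, fully down on the shoulder, and put the collar and then the bearing back on top of it, as they were. Leave the star knob and the green pliers where they lie.

Things in the scene. Friction and masses are not known exactly. Their poses are not given: they have to be found in the camera images.
- arbor: Setting stand, fixed: green foot plate 104 x 104 x 10 mm, steel shoulder of 52 mm diameter with its top 20 mm above the bench, upright steel spindle of 19 mm diameter, straight to 72 mm, tapering to 10 mm at its tip 84 mm above the bench. At the start it carries, unscrewed, red cutter (underside at 20 mm), collar (50 mm), bearing (66 to 80 mm). Origin: on the spindle's axis at bench height; z up.
- guide_bearing: Steel ball bearing with a black shield ring, 38 mm outer diameter, 14 mm high, bore 23 mm, 0.08 kg. On top of the stack at the start. Origin: centre of its underside, on the bore's axis; z up along the axis.
- collar: Brass spacer collar, 56 mm outer diameter, 16 mm high, bore 23 mm, 0.15 kg. Under the bearing at the start. Origin: centre of its underside, on the bore's axis; z up along the axis.
- blunt_cutter: Red four-wing groove cutter, blunt, lowest on the spindle, 0.32 kg. Hub 44 mm in diameter, 30 mm high, bore 23 mm; four wings with steel tips reach out to a 90 mm circle, 4 to 17 mm above the underside, so the upper 13 mm of the hub are free to grip from above once the collar is off. Origin: centre of the hub's underside, on the bore's axis; z up.
- fresh_cutter: Blue four-wing groove cutter, the sharp one, otherwise exactly like the red one (hub 44 mm in diameter and 30 mm high, bore 23 mm, wings out to a 90 mm circle 4 to 17 mm above its underside, 0.32 kg). It lies in the grey tray at the start. Origin: centre of the hub's underside, on the bore's axis; z up along the axis.
- parts_mat: Black ribbed rubber mat, fixed, 170 x 120 mm (x by y in its own frame), its floor 3 mm above the bench, with a lip 6 mm wide all round whose top is 7 mm above the bench; empty at the start. Origin: its centre, at bench height; x along its long side.
- regrind_tray: Yellow open tray, fixed, 120 x 120 mm, walls 4 mm thick and rim 14 mm above the bench, inner floor 112 x 112 mm at 4 mm above the bench; empty at the start. Origin: its centre, at bench height.
- fresh_tray: Grey open tray, fixed, of the same size as the yellow one (120 x 120 mm, rim at 14 mm, inner floor at 4 mm above the bench); holds the blue cutter at the start. Origin: its centre, at bench height.
- star_knob: Black star-shaped clamping knob, 36 mm wide, standing on its head with its 8 mm stud upward, 40 mm high in all. Loose bystander, to be left alone. Origin: centre of its underside.
- green_pliers: Combination pliers with green handles, 158 mm long, 52 mm wide and 12 mm high, lying crosswise behind the work. Loose bystander, to be left alone. Origin: on the bench under the middle of its length; y along it towards the handle ends.
Things that resemble listed ones, but are neither listed nor needed, are in the scene too. What is shaped like the collar but purple is not meant.

How it is judged:
By the outcome, as a careful person would: the job done as asked, in the order asked, and still so for the second after the job is handed in, with the robot touching nothing.
It also fails if it takes over 128 s, if anything falls off the work surface, if the arm or the gripper's body presses on something with over 40 N, if the wrist force passes 120 N, or if a joint passes its speed limit or range.

## Working session

There is one attempt and no reset: what is moved stays moved. The work goes in short steps, Python scripts to look and compute and a tool call to move; the robot and the scene stay as the last step left them, time stands still between calls to the robot, and variables do not carry over. Pictures are saved under pics/ and viewed, at most 14 in all, crops included, and the job is handed in when it is done.

Besides the shell and the picture viewer there is one more tool, called as name([rows], argument=value, ...), one row to a line, values as JSON. drive_tool: Moves the arm, as the interface text tells. Its arguments: {"type":"object","properties":{"motion":{"type":"array","items":{"type":"array","items":{"type":"array","items":{"type":"number"}}}},"squeeze":{"type":"number"}},"required":["motion"]}

```bash
ls; mkdir -p pics
python3 - <<'E'
from station import manip
import cv2
for n in("top","side"):
    im=manip.snapshot(n); cv2.imwrite(f"pics/{n}0.png",im[:,:,::-1]); print(manip.camera_model(n))
print(manip.sense())
E
```

```text
pics
{'fov_y': 55.014890518695395, 'cx': 279.1319184468609, 'cy': 206.8848810564191, 'origin': array([ 0.50110025, -0.02283835,  1.0034012 ]), 'orientation': array([-0.03156519,  0.040976  ,  0.7084656 , -0.70384735])}
{'fov_y': 49.06590990232101, 'cx': 279.54287283322003, 'cy': 211.48832134439402, 'origin': array([ 0.28790375, -0.75551221,  0.78295679]), 'orientation': array([ 0.39431825, -0.07942882, -0.17458103,  0.89873558])}
{'t': 0.1, 'q': array([ 1.16749722e+00,  5.28367197e-01,  1.43376550e+00, -9.46611611e-06,
        1.18140138e+00, -1.78488540e-01]), 'qd': array([-0.00106535, -0.00135872, -0.00259794,  0.00044256, -0.00111818,
       -0.00037241]), 'tau': array([ 9.82716483e-05, -4.43302631e+01, -1.78586394e+01, -2.26399243e-04,
        3.94172006e-03,  1.34081648e-05]), 'tcp_pos': array([0.1390383 , 0.60868353, 0.23043792]), 'tool_rot': array([ 1.12166884e-01,  9.93688909e-01, -9.31184884e-04, -2.74215210e-04]), 'force': array([0.12869451, 0.37136208, 0.7908155 ]), 'ft_torque': array([-0.00138418,  0.00402791,  0.01299052]), 'gripper_force': 0.0, 'finger_gap': 1.0026880636143463}
```

View pics/top0.png

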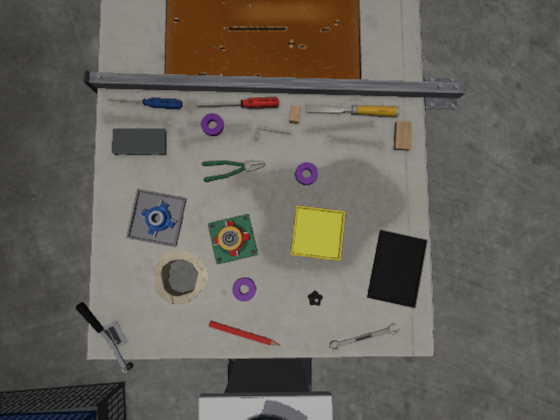

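View pics/side0.png

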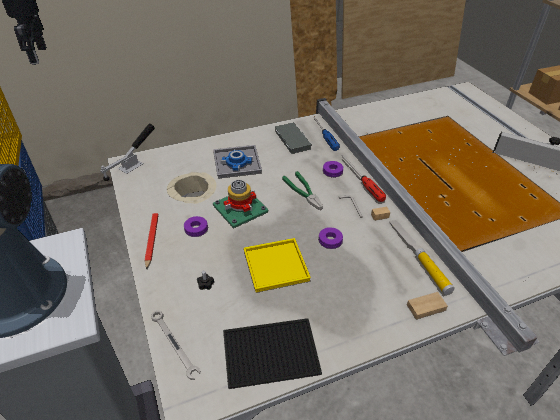

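```bash
cat > h.py <<'E'
import numpy as np,cv2
from scipy.spatial.transform import Rotation as R
from station import manip
def cam(n):
    c=manip.camera_model(n); f=210/np.tan(np.radians(c['fov_y']/2))
    return f,c['cx'],c['cy'],np.array(c['origin']),R.from_quat(c['orientation']).as_matrix()
def proj(n,p):
    f,cx,cy,o,M=cam(n); v=(np.atleast_2d(p)-o)@M
    return np.c_[cx+f*v[:,0]/-v[:,2],cy+f*v[:,1]/v[:,2]]
def ray(n,uv,z):
    f,cx,cy,o,M=cam(n); uv=np.atleast_2d(uv)
    d=np.c_[(uv[:,0]-cx)/f,-(uv[:,1]-cy)/f,-np.ones(len(uv))]@M.T
    return o+d*((z-o[2])/d[:,2])[:,None]
def crop(im,x,y,w,h,s,name):
    cv2.imwrite(name,cv2.resize(im[y:y+h,x:x+w,::-1],None,fx=s,fy=s,interpolation=cv2.INTER_CUBIC))
E
python3 - <<'E'
from h import *
t=cv2.imread("pics/top0.png")[:,:,::-1]; s=cv2.imread("pics/side0.png")[:,:,::-1]
a=cv2.resize(t[180:275,120:265],None,fx=5,fy=5,interpolation=cv2.INTER_CUBIC)
cv2.imwrite("pics/c1.png",a[:,:,::-1])
b=cv2.resize(s[140:235,185:345],None,fx=5,fy=5,interpolation=cv2.INTER_CUBIC)
cv2.imwrite("pics/c2.png",b[:,:,::-1])
for nm,uv,z in [("stack",(229.5,238.5),.08),("blue",(157.5,217.5),.034),("yellow",(318,233),.014),("mat",(397,269),.005),("knob",(315,298),.02),("grey",(157,217.5),.014),("pliers",(235,170),.01)]:
    p=ray("top",uv,z)[0]; print(nm,p.round(4),proj("side",p).round(1))
E
```

```text
stack [0.5244 0.0782 0.08  ] [[238.8 184.4]]
blue [0.577  0.2561 0.034 ] [[237.4 155.1]]
yellow [ 0.538  -0.1313  0.014 ] [[276.3 262. ]]
mat [ 0.4486 -0.3253  0.005 ] [[270.5 351.2]]
knob [ 0.3821 -0.1208  0.02  ] [[206.1 277.4]]
grey [0.5786 0.2631 0.014 ] [[237.6 159.5]]
pliers [0.6966 0.0731 0.01  ] [[303.6 190.9]]
```

View pics/c1.png

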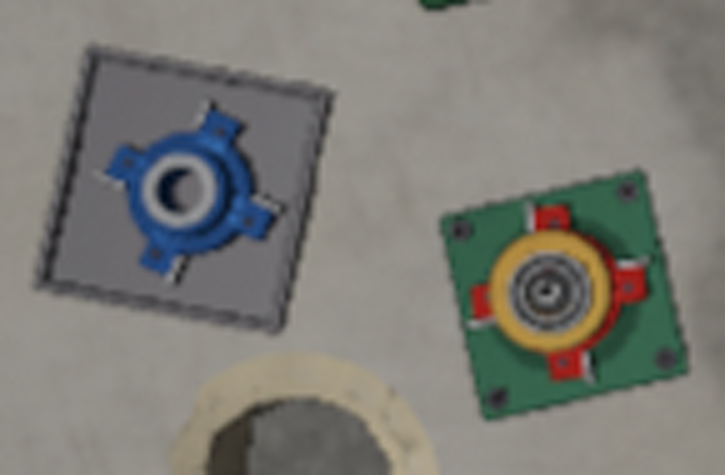

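View pics/c2.png

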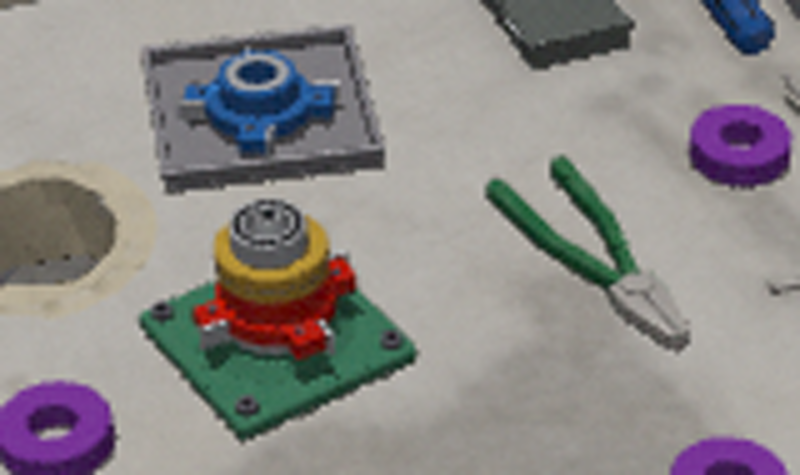

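```bash
cat > fit.py <<'E'
from h import *
from scipy.optimize import minimize
def mask(im,lo,hi,roi):
    h=cv2.cvtColor(np.ascontiguousarray(im),cv2.COLOR_RGB2HSV); m=cv2.inRange(h,lo,hi); o=np.zeros_like(m)
    x,y,w,k=roi; o[y:y+k,x:x+w]=m[y:y+k,x:x+w]; return o
def hullmask(m,S=6):
    n,l,st,_=cv2.connectedComponentsWithStats(m); i=1+np.argmax(st[1:,4]); big=cv2.resize((l==i).astype(np.uint8)*255,None,fx=S,fy=S,interpolation=cv2.INTER_CUBIC)
    pts=np.argwhere(big>127)[:,::-1]; hu=cv2.convexHull(pts.astype(np.int32)); o=np.zeros(big.shape,np.uint8); cv2.fillPoly(o,[hu],1); return o
def fitbox(n,m,size,h,x0,S=6):
    H=hullmask(m,S)
    def f(p):
        c,s=np.cos(p[2]),np.sin(p[2]); P=[]
        for a,b in((1,1),(1,-1),(-1,-1),(-1,1)):
            for z in(0,h):
                X=a*size[0]/2;Y=b*size[1]/2; P.append((p[0]+c*X-s*Y,p[1]+s*X+c*Y,z))
        q=(proj(n,P)+.5)*S-.5; hu=cv2.convexHull(np.round(q*16).astype(np.int32)); o=np.zeros_like(H); cv2.fillConvexPoly(o,hu,1,shift=4)
        return 1-(o&H).sum()/(o|H).sum()
    r=minimize(f,x0,method="Nelder-Mead",options=dict(initial_simplex=[x0]+[[x0[0]+.01*(i==0),x0[1]+.01*(i==1),x0[2]+.15*(i==2)] for i in range(3)],xatol=1e-5,fatol=1e-5,maxiter=150)); return r.x.round(4),round(r.fun,4)
E
python3 - <<'E'
from fit import *
I={n:cv2.imread(f"pics/{n}0.png")[:,:,::-1] for n in("top","side")}
G=((65,60,30),(95,255,200))
R_={"arbor":{"top":(205,212,55,54),"side":(208,185,65,45)},"yel":{"top":(285,200,65,65),"side":(235,232,85,65)},"mat":{"top":(360,225,75,85),"side":(215,312,115,80)}}
C={"arbor":G,"yel":((24,150,60),(36,255,255)),"mat":((0,0,0),(180,255,48))}
Z={"arbor":((.104,.104),.01,(.52,.08,.2)),"yel":((.12,.12),.014,(.538,-.131,-.1)),"mat":((.17,.12),.007,(.4486,-.325,1.4))}
for k in R_:
  for n in I:
    m=mask(I[n],*C[k],R_[k][n]); print(k,n,(m>0).sum(),fitbox(n,m,*Z[k]))
# bright hub-top ring of blue cutter, red/blue/gold centroids
for n,uv in(("top",(155.8,217.6)),("side",(236.2,154))): print("blue",n,ray(n,uv,.034).round(4))
for n,uv in(("top",(229.2,237.8)),("side",(238.2,184.2))): print("bearing",n,ray(n,uv,.082).round(4))
E
```

```text
arbor top 909 (array([0.5258, 0.0792, 0.2288]), np.float64(0.1411))
arbor side 663 (array([0.523 , 0.0811, 0.205 ]), np.float64(0.1669))
yel top 2413 (array([ 0.5393, -0.1306, -0.1194]), np.float64(0.0314))
yel side 2502 (array([ 0.5377, -0.1295, -0.122 ]), np.float64(0.0295))
mat top 3291 (array([ 0.4507, -0.3245,  2.9148]), np.float64(0.0236))
mat side 5200 (array([ 0.4493, -0.3241,  2.914 ]), np.float64(0.0178))
blue top [[0.5768 0.2602 0.034 ]]
blue side [[0.5755 0.2625 0.034 ]]
bearing top [[0.5259 0.0787 0.082 ]]
bearing side [[0.5227 0.0771 0.082 ]]
```

```bash
cat > go.py <<'E'
from h import *
import sys
def go(*T):
    s=manip.sense(); M=R.from_quat(s['tool_rot']).as_matrix(); p=s['tcp_pos']
    print("t",round(s['t'],1),"tcp",p.round(4),"F",s['force'].round(1),"gap",round(s['finger_gap']*85.4,1),"gf",round(s['gripper_force'],1),"yaw_y",round(np.degrees(np.arctan2(M[1,1],M[0,1])),1), "tilt",round(M[2,2],5))
    for t in T: print(t,((np.array(t)-p)@M/.03).round(2))
if __name__=="__main__": go(*[eval(a) for a in sys.argv[1:]])
E
python3 go.py "(.5245,.078,.13)" "(.5245,.078,.231)"
```

```text
t 0.1 tcp [0.139  0.6087 0.2304] F [0.1 0.4 0.8] gap 85.6 gf 0.0 yaw_y 77.1 tilt -1.0
(0.5245, 0.078, 0.13) [-16.47 -14.37   3.37]
(0.5245, 0.078, 0.231) [-16.47 -14.38   0.  ]
```

drive_tool([
  [[60, -1.6, -1.4, 0, 0], [60, -3.2, -2.8, 0, 0], [60, -4.8, -4.2, 0, 0], [60, -5.9, -5.1, 0, 0], [60, -7, -6.1, 0, 0], [60, -8.1, -7.1, 0, 0], [60, -9.2, -8, 0, 0], [60, -10, -8.8, 0, 0], [60, -10, -8.8, 0, 0], [60, -10, -8.8, 0, 0]],
])

```text
t: 1.1
tcp_pos: [0.3733, 0.284, 0.2311]
tool_rot: [0.114, 0.993, 0.0, -0.0]
force: [-0.1, -0.5, 0.5]
finger_gap: 0.703
gripper_force: 0.0
```

drive_tool([
  [[60, -1.2, -1, 0.5, 0], [60, -2.4, -2, 1, 0], [60, -3.6, -3.1, 1.5, 0], [60, -4.8, -4.2, 2, 0], [60, -5.8, -5, 2.5, 0], [60, -6.4, -5.5, 2.8, 0], [60, -6.47, -5.57, 3, 0], [60, -6.47, -5.57, 3, 0], [60, -6.47, -5.57, 3, 0]],
])

```text
t: 2.0
tcp_pos: [0.5234, 0.0809, 0.1412]
tool_rot: [0.111, 0.994, 0.0, -0.001]
force: [0.4, 0.3, -0.5]
finger_gap: 0.702
gripper_force: 0.0
```

```bash
python3 go.py "(.5245,.078,.14)"
```

```text
t 2.0 tcp [0.5234 0.0809 0.1412] F [ 0.4  0.3 -0.5] gap 60.0 gf 0.0 yaw_y 77.3 tilt -1.0
(0.5245, 0.078, 0.14) [-0.06 -0.09  0.04]
```

drive_tool([
  [[60, -0.06, -0.09, 0.8, 0], [60, -0.06, -0.09, 1.6, 0], [60, -0.06, -0.09, 2.2, 0], [60, -0.06, -0.09, 2.5, 0], [60, -0.06, -0.09, 2.5, 0], [60, -0.06, -0.09, 2.5, 0]],
], squeeze=30)

```text
t: 2.6
tcp_pos: [0.5261, 0.0766, 0.0671]
tool_rot: [0.112, 0.994, 0.0, 0.0]
force: [0.4, -0.3, -0.4]
finger_gap: 0.704
gripper_force: 0.0
```

Run:
```python
from go import *
go((.5245,.078,.065))
a=manip.snapshot("side"); b=manip.snapshot("top")
f=lambda i,x,y:cv2.resize(i[y:y+100,x:x+100],None,fx=4,fy=4,interpolation=cv2.INTER_CUBIC)
cv2.imwrite("pics/g1.png",np.hstack([f(a,190,130),f(b,180,190)])[:,:,::-1])
```

```text
t 2.6 tcp [0.5261 0.0766 0.0671] F [ 0.4 -0.3 -0.4] gap 60.2 gf 0.0 yaw_y 77.2 tilt -1.0
(0.5245, 0.078, 0.065) [0.06 0.03 0.07]
```

View pics/g1.png

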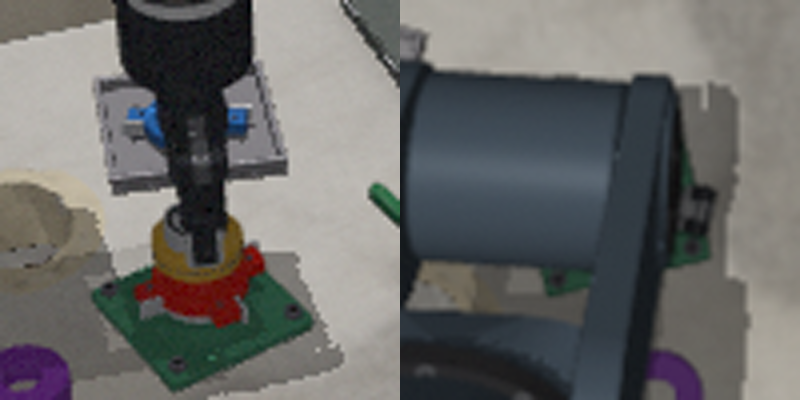

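drive_tool([
  [[60, 0.05, 0.04, 0.07, 0], [60, 0.05, 0.04, 0.07, 0], [20, 0.05, 0.04, 0.07, 0], [20, 0.05, 0.04, 0.07, 0], [20, 0.05, 0.04, 0.07, 0], [20, 0.05, 0.04, 0.07, 0], [20, 0.05, 0.04, 0.07, 0]],
], squeeze=30)

```text
t: 3.4
tcp_pos: [0.5253, 0.0774, 0.0651]
tool_rot: [0.112, 0.994, 0.0, 0.001]
force: [-1.1, 0.9, 5.4]
finger_gap: 0.427
gripper_force: 32.2
```

Run:
```python
from go import *
for i in range(3): go((.5245,.078,.065)); a=manip.snapshot("side")
crop(a,190,130,100,100,5,"pics/g2.png")
```

```text
t 3.4 tcp [0.5253 0.0774 0.0651] F [-1.1  0.9  5.4] gap 36.4 gf 32.2 yaw_y 77.1 tilt -1.0
(0.5245, 0.078, 0.065) [0.03 0.01 0.  ]
t 3.5 tcp [0.5253 0.0774 0.0651] F [-0.9  1.7  5.9] gap 36.4 gf 32.2 yaw_y 77.1 tilt -1.0
(0.5245, 0.078, 0.065) [0.03 0.02 0.  ]
t 3.5 tcp [0.5253 0.0774 0.065 ] F [-0.5  0.   5.1] gap 36.7 gf 32.2 yaw_y 77.1 tilt -1.0
(0.5245, 0.078, 0.065) [0.03 0.01 0.  ]
```

View pics/g2.png

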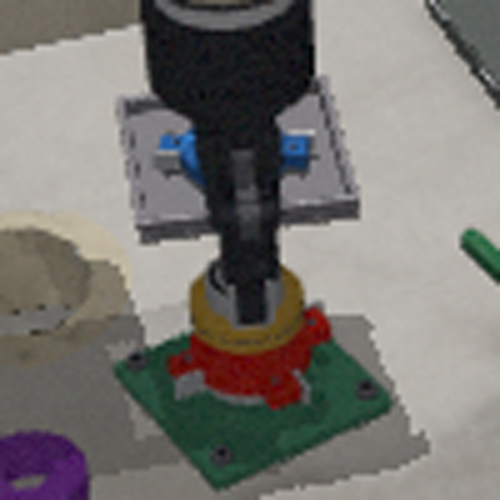

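drive_tool([
  [[20, 0, 0, -0.3, 0], [20, 0, 0, -0.8, 0], [20, 0, 0, -1.6, 0], [20, 0, 0, -2.4, 0], [20, 0, 0, -3, 0], [20, 0, 0, -3, 0]],
])

```text
t: 4.15
tcp_pos: [0.5266, 0.0772, 0.1568]
tool_rot: [0.112, 0.994, 0.0, 0.003]
force: [0.0, 0.2, 0.2]
finger_gap: 0.426
gripper_force: 30.2
```

drive_tool([
  [[20, -0.2, -1, 0, 0], [20, -0.4, -2.5, 0, 0], [20, -0.6, -4, 0, 0], [20, -0.8, -5.5, 0, 0], [20, -1, -7, 0, 0], [20, -1.2, -8.5, 0, 0], [20, -1.4, -10, 0, 0], [20, -1.6, -11.5, 0, 0], [20, -1.8, -12.8, 0, 0], [20, -1.87, -13.62, 0, 0]],
])

```text
t: 5.15
tcp_pos: [0.4877, -0.3367, 0.1531]
tool_rot: [0.113, 0.994, -0.0, -0.0]
force: [0.8, 0.2, 0.3]
finger_gap: 0.424
gripper_force: 30.3
```

drive_tool([
  [[20, 0, 0, 0.8, 0], [20, 0, 0, 1.6, 0], [20, 0, 0, 2.6, 0], [20, 0, 0, 3.6, 0], [20, 0, 0, 4.2, 0], [20, 0, 0, 4.2, 0], [20, 0, 0, 4.2, 0]],
])

```text
t: 5.85
tcp_pos: [0.488, -0.3331, 0.0275]
tool_rot: [0.112, 0.994, 0.001, -0.001]
force: [0.6, -0.4, -0.5]
finger_gap: 0.431
gripper_force: 30.3
```

Run:
```python
from go import *
a=manip.snapshot("side");go((.489,-.3333,.0035))
cv2.imwrite("pics/g3.png",np.hstack([cv2.resize(i[y:y+h,x:x+w],None,fx=3,fy=3) for i,x,y,w,h in((a,190,260,150,130),(a,195,150,100,130))])[:,:,::-1])
```

```text
t 5.9 tcp [ 0.4886 -0.3337  0.0284] F [-0.1 -1.1 -0.9] gap 36.4 gf 30.3 yaw_y 77.1 tilt -1.0
(0.489, -0.3333, 0.0035) [-0.01  0.02  0.83]
```

View pics/g3.png

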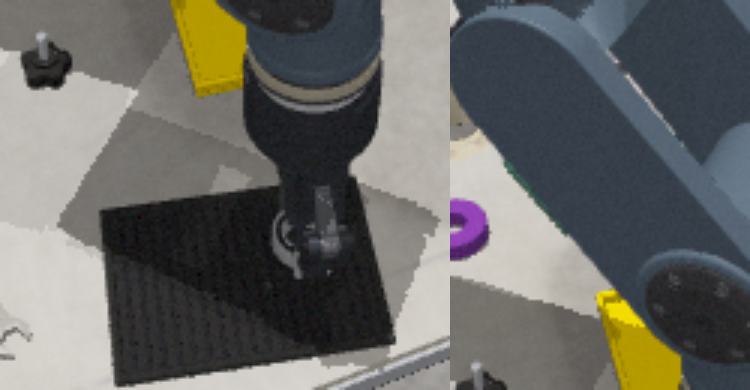

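drive_tool([
  [[20, 0, 0, 0.3, 0], [20, 0, 0, 0.6, 0], [20, 0, 0, 0.8, 0], [20, 0, 0, 0.8, 0], [20, 0, 0, 0.83, 0], [20, 0, 0, 0.83, 0], [20, 0, 0, 0.83, 0]],
])

```text
t: 6.6
tcp_pos: [0.4886, -0.3336, 0.0035]
tool_rot: [0.112, 0.994, -0.0, 0.0]
force: [0.2, -0.4, -1.9]
finger_gap: 0.426
gripper_force: 30.3
```

drive_tool([
  [[60, 0, 0, 0, 0], [60, 0, 0, 0, 0], [60, 0, 0, 0, 0], [60, 0, 0, 0, 0], [70, 0, 0, -1.5, 0], [70, 0, 0, -3, 0], [70, 0, 0, -4, 0], [70, 0, 0, -4.5, 0], [70, 0, 0, -4.5, 0]],
])

```text
t: 7.5
tcp_pos: [0.4898, -0.3347, 0.1411]
tool_rot: [0.112, 0.994, -0.002, 0.002]
force: [0.5, -0.6, 0.5]
finger_gap: 0.821
gripper_force: 0.0
```

drive_tool([
  [[75, 0, 1, 0, 0], [75, 0.2, 2.5, 0, 0], [75, 0.5, 4, 0, 0], [75, 0.8, 5.5, 0, 0], [75, 1, 7, 0, 0], [75, 1.3, 8.5, 0, 0], [75, 1.5, 10, 0, 0], [75, 1.7, 11.5, 0, 0], [75, 1.85, 12.8, 0, 0], [75, 1.9, 13.6, 0, 0]],
])

```text
t: 8.5
tcp_pos: [0.5223, 0.0799, 0.1369]
tool_rot: [0.111, 0.994, 0.0, -0.002]
force: [-0.5, -0.8, 0.3]
finger_gap: 0.877
gripper_force: 0.0
```

Run:
```python
from go import *
for i in range(3):a=manip.snapshot("side")
b=manip.snapshot("top")
go((.5245,.078,.043))
cv2.imwrite("pics/g4.png",np.hstack([cv2.resize(i[y:y+h,x:x+w],None,fx=3,fy=3) for i,x,y,w,h in((a,195,130,100,130),(a,210,300,120,130)[:3]+(120,120) and (a,215,290,120,130))])[:390,:,::-1]) if 0 else None
cv2.imwrite("pics/g4.png",np.hstack([cv2.resize(i[y:y+120,x:x+120],(390,390),interpolation=cv2.INTER_CUBIC) for i,x,y in((a,180,130),(a,215,290))])[:,:,::-1])
cv2.imwrite("pics/top4.png",b[:,:,::-1]);cv2.imwrite("pics/side4.png",a[:,:,::-1])
```

```text
t 8.7 tcp [0.523  0.0772 0.1372] F [-0.3 -0.8  0.3] gap 74.8 gf 0.0 yaw_y 77.2 tilt -1.0
(0.5245, 0.078, 0.043) [-0.05  0.04  3.14]
```

View pics/g4.png

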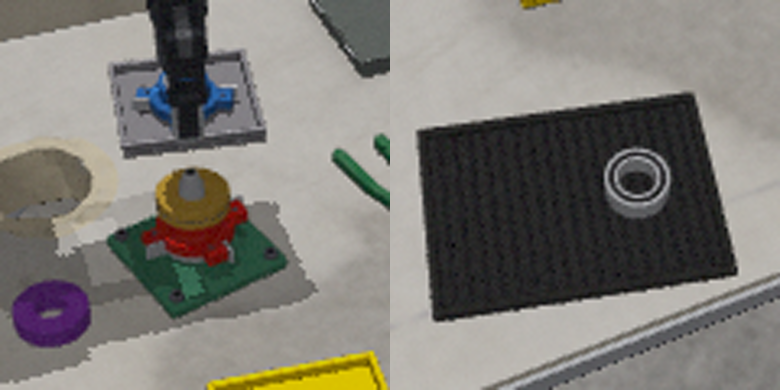

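drive_tool([
  [[75, -0.05, 0.03, 0.8, 0], [75, -0.05, 0.03, 1.6, 0], [75, -0.05, 0.03, 2.4, 0], [75, -0.05, 0.03, 2.94, 0], [75, -0.05, 0.03, 2.94, 0], [40, -0.05, 0.03, 2.94, 0], [40, -0.05, 0.03, 2.94, 0], [40, -0.05, 0.03, 2.94, 0], [40, -0.05, 0.03, 2.94, 0]],
], squeeze=40)

```text
t: 9.6
tcp_pos: [0.5261, 0.0771, 0.051]
tool_rot: [0.112, 0.994, -0.0, 0.001]
force: [0.5, -1.1, 1.7]
finger_gap: 0.64
gripper_force: 42.6
```

Run:
```python
from go import *
go((.5245,.078,.049),(.411,-.3153,.15))
for n,z,uv in (("bearing on mat, tcp .4886 -.3336",.017,(291.3,344.2)),("tip",.084,(238.5,182.3))): print(n,ray("side",uv,z).round(4))
```

```text
t 9.6 tcp [0.5261 0.0771 0.051 ] F [ 0.5 -1.1  1.7] gap 54.7 gf 42.6 yaw_y 77.1 tilt -1.0
(0.5245, 0.078, 0.049) [0.06 0.02 0.07]
(0.411, -0.3153, 0.15) [  0.82 -13.61  -3.3 ]
bearing on mat, tcp .4886 -.3336 [[ 0.4876 -0.333   0.017 ]]
tip [[0.525  0.0813 0.084 ]]
```

drive_tool([
  [[40, 0, 0, -0.3, 0], [40, 0, 0, -0.8, 0], [40, 0, 0, -1.6, 0], [40, 0, 0, -2.4, 0], [40, 0, 0, -3, 0], [40, 0, 0, -3, 0]],
])

```text
t: 10.2
tcp_pos: [0.5273, 0.0776, 0.143]
tool_rot: [0.112, 0.994, 0.0, 0.003]
force: [0.5, -0.2, -1.9]
finger_gap: 0.639
gripper_force: 42.6
```

drive_tool([
  [[40, 0, -1, 0, 0], [40, 0.1, -2.5, 0, 0], [40, 0.2, -4, 0, 0], [40, 0.3, -5.5, 0, 0], [40, 0.4, -7, 0, 0], [40, 0.5, -8.5, 0, 0], [40, 0.6, -10, 0, 0], [40, 0.7, -11.5, 0, 0], [40, 0.8, -12.8, 0, 0], [40, 0.8, -13.6, 0, 0]],
])

```text
t: 11.2
tcp_pos: [0.4098, -0.3175, 0.1394]
tool_rot: [0.113, 0.994, -0.0, -0.0]
force: [-0.6, -0.8, -0.6]
finger_gap: 0.639
gripper_force: 42.7
```

drive_tool([
  [[40, 0, 0, 0.8, 0], [40, 0, 0, 1.6, 0], [40, 0, 0, 2.6, 0], [40, 0, 0, 3.4, 0], [40, 0, 0, 3.8, 0], [40, 0, 0, 3.8, 0], [40, 0, 0, 3.8, 0], [40, 0, 0, 3.8, 0]],
])

```text
t: 12.0
tcp_pos: [0.4117, -0.3155, 0.0271]
tool_rot: [0.112, 0.994, -0.001, 0.001]
force: [-0.2, -0.1, -0.9]
finger_gap: 0.641
gripper_force: 42.8
```

```bash
python3 go.py "(.411,-.3153,.005)"
```

```text
t 12.0 tcp [ 0.4117 -0.3155  0.0271] F [-0.2 -0.1 -0.9] gap 54.8 gf 42.8 yaw_y 77.1 tilt -1.0
(0.411, -0.3153, 0.005) [0.03 0.   0.74]
```

drive_tool([
  [[40, 0, 0, 0.3, 0], [40, 0, 0, 0.6, 0], [40, 0, 0, 0.74, 0], [40, 0, 0, 0.74, 0], [40, 0, 0, 0.74, 0], [72, 0, 0, 0.74, 0], [72, 0, 0, 0.74, 0], [72, 0, 0, 0.74, 0], [72, 0, 0, 0.74, 0]],
])

```text
t: 12.9
tcp_pos: [0.4112, -0.3149, 0.0038]
tool_rot: [0.112, 0.994, -0.0, 0.0]
force: [-0.4, 0.3, -0.3]
finger_gap: 0.844
gripper_force: 0.0
```

drive_tool([
  [[72, 0, 0, -1, 0], [72, 0, 0, -2, 0], [72, 0, 0, -3, 0], [72, 0, 0, -4, 0], [65, 0, 0, -4.5, 0], [65, 0, 0, -4.5, 0]],
])

```text
t: 13.5
tcp_pos: [0.4122, -0.3161, 0.1411]
tool_rot: [0.112, 0.994, -0.002, 0.002]
force: [1.4, 0.0, -0.4]
finger_gap: 0.761
gripper_force: 0.0
```

drive_tool([
  [[65, 0, 1, 0, 0], [65, -0.1, 2.5, 0, 0], [65, -0.2, 4, 0, 0], [65, -0.3, 5.5, 0, 0], [65, -0.4, 7, 0, 0], [65, -0.5, 8.5, 0, 0], [65, -0.6, 10, 0, 0], [65, -0.7, 11.5, 0, 0], [65, -0.8, 12.8, 0, 0], [65, -0.8, 13.6, 0, 0]],
])

```text
t: 14.5
tcp_pos: [0.5254, 0.0803, 0.1375]
tool_rot: [0.111, 0.994, 0.0, -0.001]
force: [0.5, -0.7, 0.3]
finger_gap: 0.762
gripper_force: 0.0
```

Run:
```python
from go import *
for i in range(3):a=manip.snapshot("side")
go((.5245,.078,.036))
cv2.imwrite("pics/g5.png",np.hstack([cv2.resize(i[y:y+120,x:x+120],(390,390),interpolation=cv2.INTER_CUBIC) for i,x,y in((a,180,130),(a,215,290))])[:,:,::-1])
```

```text
t 14.7 tcp [0.5247 0.0788 0.1376] F [-0.3 -0.3  0.7] gap 65.1 gf 0.0 yaw_y 77.3 tilt -1.0
(0.5245, 0.078, 0.036) [-0.01 -0.03  3.39]
```

View pics/g5.png

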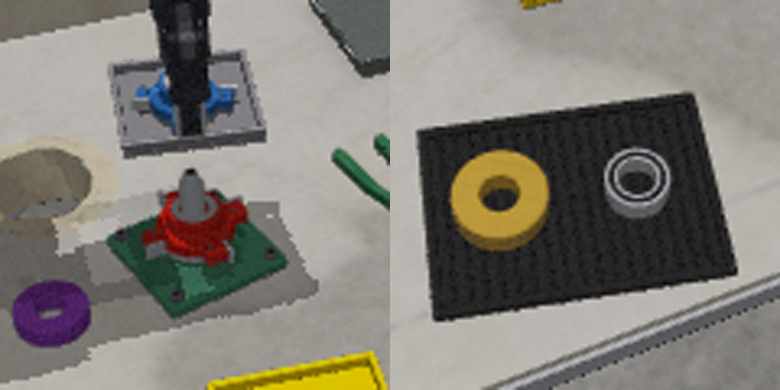

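drive_tool([
  [[65, 0, -0.03, 0.8, 0], [65, 0, -0.03, 1.6, 0], [65, 0, -0.03, 2.4, 0], [65, 0, -0.03, 3.0, 0], [65, 0, -0.03, 3.36, 0], [65, 0, -0.03, 3.36, 0], [65, 0, -0.03, 3.36, 0], [65, 0, -0.03, 3.36, 0]],
])

```text
t: 15.45
tcp_pos: [0.5259, 0.0763, 0.0389]
tool_rot: [0.112, 0.994, 0.0, 0.001]
force: [-0.8, -0.5, 0.4]
finger_gap: 0.761
gripper_force: 0.0
```

drive_tool([
  [[30, 0, 0, 0, 0], [30, 0, 0, 0, 0], [30, 0, 0, 0, 0], [30, 0, 0, 0, 0], [30, 0, 0, 0, 0], [30, 0, 0, 0, 0]],
], squeeze=60)

```text
t: 16.05
tcp_pos: [0.526, 0.0768, 0.0397]
tool_rot: [0.112, 0.994, 0.0, 0.001]
force: [-1.6, 1.3, 7.9]
finger_gap: 0.483
gripper_force: 59.5
```

Run:
```python
from go import *
a=manip.snapshot("side")
go((.5245,.078,.036))
crop(a,190,130,100,100,5,"pics/g6.png")
```

```text
t 16.1 tcp [0.526  0.0768 0.0397] F [-0.4  0.6  7.9] gap 41.1 gf 59.5 yaw_y 77.1 tilt -1.0
(0.5245, 0.078, 0.036) [0.06 0.03 0.12]
```

View pics/g6.png

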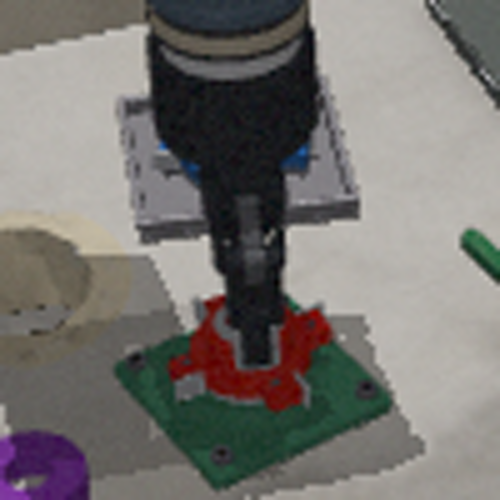

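drive_tool([
  [[30, 0, 0, -0.3, 0], [30, 0, 0, -0.8, 0], [30, 0, 0, -1.5, 0], [30, 0, 0, -2.3, 0], [30, 0, 0, -3.1, 0], [30, 0, 0, -3.7, 0], [30, 0, 0, -3.8, 0], [30, 0, 0, -3.8, 0]],
])

```text
t: 16.9
tcp_pos: [0.525, 0.0767, 0.1524]
tool_rot: [0.112, 0.994, -0.0, 0.0]
force: [1.0, -0.7, -3.6]
finger_gap: 0.48
gripper_force: 61.7
```

Run:
```python
from go import *
for i in range(3):a=manip.snapshot("side")
go((.5385,-.130,.15),(.5385,-.130,.0255))
crop(a,190,100,100,100,3,"pics/g7.png")
h=cv2.cvtColor(a,cv2.COLOR_RGB2HSV); m=cv2.inRange(h,(0,170,90),(8,255,255)); m[:,:190]=0;m[:,300:]=0; print(np.argwhere(m)[:,::-1].mean(0), m.astype(bool).sum())
```

```text
t 17.1 tcp [0.5241 0.0767 0.1509] F [ 0.4  0.1 -3.4] gap 41.0 gf 61.7 yaw_y 77.1 tilt -1.0
(0.5385, -0.13, 0.15) [-2.   -6.61  0.03]
(0.5385, -0.13, 0.0255) [-2.01 -6.61  4.18]
[237.14522822 165.45228216] 241
```

drive_tool([
  [[30, -0.3, -1, 0, 0], [30, -0.6, -2.2, 0, 0], [30, -1, -3.4, 0, 0], [30, -1.4, -4.6, 0, 0], [30, -1.7, -5.7, 0, 0], [30, -2, -6.4, 0, 0], [30, -2, -6.6, 0, 0], [30, -2, -6.6, 0.8, 0], [30, -2, -6.6, 1.6, 0], [30, -2, -6.6, 1.6, 0]],
])

```text
t: 18.05
tcp_pos: [0.5361, -0.1276, 0.1006]
tool_rot: [0.112, 0.994, 0.002, -0.005]
force: [-1.3, -0.0, -3.7]
finger_gap: 0.476
gripper_force: 62.1
```

drive_tool([
  [[30, 0, 0, 0.8, 0], [30, 0, 0, 1.6, 0], [30, 0, 0, 2.1, 0], [30, 0, 0, 2.4, 0], [30, 0, 0, 2.4, 0], [30, 0, 0, 2.4, 0], [30, 0, 0, 2.4, 0]],
])

```text
t: 18.75
tcp_pos: [0.5404, -0.13, 0.0332]
tool_rot: [0.112, 0.994, -0.0, 0.001]
force: [-0.1, -0.2, -4.1]
finger_gap: 0.479
gripper_force: 62.2
```

```bash
python3 go.py "(.5385,-.13,.0255)"
```

```text
t 18.8 tcp [ 0.5404 -0.13    0.0332] F [-0.1 -0.2 -4.1] gap 40.9 gf 62.2 yaw_y 77.1 tilt -1.0
(0.5385, -0.13, 0.0255) [ 0.06 -0.01  0.26]
```

drive_tool([
  [[30, 0, 0, 0.15, 0], [30, 0, 0, 0.26, 0], [30, 0, 0, 0.28, 0], [30, 0, 0, 0.28, 0], [65, 0, 0, 0.28, 0], [65, 0, 0, 0.28, 0], [65, 0, 0, 0.28, 0], [65, 0, 0, 0.28, 0], [65, 0, 0, -0.3, 0], [65, 0, 0, -0.3, 0]],
])

```text
t: 19.75
tcp_pos: [0.5408, -0.1303, 0.0425]
tool_rot: [0.112, 0.994, -0.001, 0.002]
force: [1.3, -0.4, -0.0]
finger_gap: 0.759
gripper_force: 0.0
```

drive_tool([
  [[65, 0, 0, -1, 0], [65, 0, 0, -2, 0], [65, 0, 0, -3, 0], [65, 0, 1, -3.7, 0], [65, 0.2, 2.4, -3.7, 0], [65, 0.4, 3.8, -3.7, 0], [65, 0.6, 5, -3.7, 0], [65, 0.8, 6, -3.7, 0], [65, 0.8, 6, -3.7, 0], [65, 0.8, 6, -3.7, 0]],
])

```text
t: 20.75
tcp_pos: [0.5561, 0.0516, 0.1518]
tool_rot: [0.111, 0.994, -0.0, -0.0]
force: [-0.6, -0.1, 0.9]
finger_gap: 0.758
gripper_force: 0.0
```

drive_tool([
  [[65, 0.1, 1, 0, 0], [65, 0.3, 2.2, 0, 0], [65, 0.5, 3.5, 0, 0], [65, 0.7, 4.8, 0, 0], [65, 0.8, 6, 0, 0], [65, 0.9, 6.8, 0, 0], [65, 0.93, 6.95, 0, 0], [65, 0.93, 6.95, 0, 0], [65, 0.93, 6.95, 0, 0]],
])

```text
t: 21.65
tcp_pos: [0.5756, 0.2587, 0.1518]
tool_rot: [0.113, 0.994, -0.001, -0.0]
force: [-0.1, -0.4, 0.1]
finger_gap: 0.762
gripper_force: 0.0
```

Run:
```python
from go import *
for i in range(2):a=manip.snapshot("side")
go((.576,.261,.022))
cv2.imwrite("pics/g8.png",np.hstack([cv2.resize(i[y:y+120,x:x+120],(390,390),interpolation=cv2.INTER_CUBIC) for i,x,y in((a,180,80),(a,215,200))])[:,:,::-1])
```

```text
t 21.8 tcp [0.5757 0.2587 0.152 ] F [-0.4  0.  -0.6] gap 65.2 gf 0.0 yaw_y 77.0 tilt -1.0
(0.576, 0.261, 0.022) [0.01 0.08 4.33]
```

View pics/g8.png

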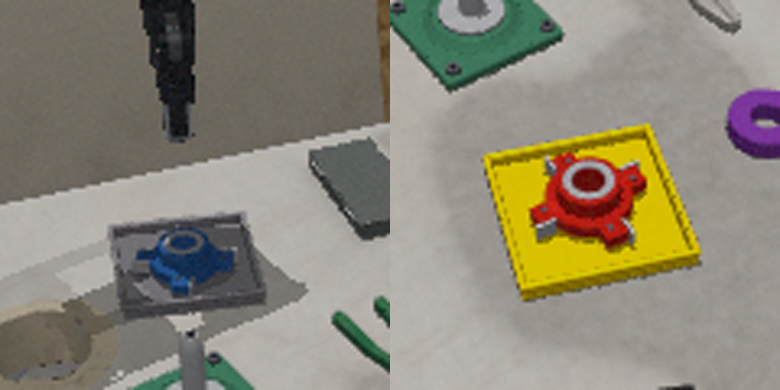

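Run:
```python
from h import *
for n,z,uv in (("red, tcp .5405 -.130",.034,(275.6,254.8)),("tip",.084,(238.2,182.5)),("blue",.034,(235.7,154.2))): print(n,ray("side",uv,z).round(4))
b=cv2.imread("pics/top4.png")  # top with arm above stand: bearing on mat
h=cv2.imread("pics/top0.png"); d=cv2.absdiff(b,h).sum(2)
m=(d[225:310,365:430]>60).astype(np.uint8); m=cv2.morphologyEx(m,cv2.MORPH_OPEN,np.ones((2,2))); p=np.argwhere(m)[:,::-1]; print(len(p),np.median(p,0)+[365,225]); c=cv2.minEnclosingCircle(p.astype(np.float32)); print(c)
print(ray("top",np.array(c[0])+[365,225],.017))
```

```text
red, tcp .5405 -.130 [[ 0.5378 -0.1277  0.034 ]]
tip [[0.5241 0.0809 0.084 ]]
blue [[0.5739 0.2621 0.034 ]]
1160 [404. 271.]
((32.0, 42.738094329833984), 52.216426849365234)
[[ 0.45228881 -0.32178648  0.017     ]]
```

Run:
```python
from go import *
go((.5765,.26,.0235)); print(manip.sense()['q'].round(3))
```

```text
t 21.8 tcp [0.5757 0.2587 0.152 ] F [-0.4  0.  -0.6] gap 65.2 gf 0.0 yaw_y 77.0 tilt -1.0
(0.5765, 0.26, 0.0235) [-0.02  0.05  4.28]
[ 0.246  0.629  1.487 -0.     1.026 -1.098]
```

drive_tool([
  [[65, -0.02, 0.05, 0.5, 1], [65, -0.02, 0.05, 1, 2], [65, -0.02, 0.05, 1.5, 3], [65, -0.02, 0.05, 2, 4], [65, -0.02, 0.05, 2, 5], [65, -0.02, 0.05, 2, 6], [65, -0.02, 0.05, 2, 7], [65, -0.02, 0.05, 2, 8], [65, -0.02, 0.05, 2, 8], [65, -0.02, 0.05, 2, 8]],
])

```text
t: 22.75
tcp_pos: [0.5767, 0.261, 0.0922]
tool_rot: [0.621, 0.784, -0.0, 0.0]
force: [-0.5, 0.5, -0.0]
finger_gap: 0.764
gripper_force: 0.0
```

drive_tool([
  [[65, 0, 0, 0.5, 1], [65, 0, 0, 1, 2], [65, 0, 0, 1.5, 3], [65, 0, 0, 1.8, 3.25], [65, 0, 0, 1.8, 3.25], [65, 0, 0, 1.8, 3.25]],
])

```text
t: 23.35
tcp_pos: [0.5767, 0.2616, 0.0382]
tool_rot: [0.781, 0.624, -0.0, 0.0]
force: [0.3, 0.1, 1.2]
finger_gap: 0.761
gripper_force: 0.0
```

Run:
```python
from go import *
go((.5765,.26,.0235)); print(manip.sense()['q'].round(3))
```

```text
t 23.4 tcp [0.5767 0.2616 0.0382] F [0.3 0.1 1.2] gap 64.9 gf 0.0 yaw_y -12.8 tilt -1.0
(0.5765, 0.26, 0.0235) [-0.05  0.01  0.49]
[ 0.25   0.791  1.54  -0.     0.811  0.473]
```

Descend, close gently, open, turn back, close firmly.

drive_tool([
  [[65, -0.05, 0, 0.3, 0], [65, -0.05, 0, 0.46, 0], [65, -0.05, 0, 0.46, 0], [65, -0.05, 0, 0.46, 0], [30, -0.05, 0, 0.46, 0], [30, -0.05, 0, 0.46, 0], [30, -0.05, 0, 0.46, 0], [30, -0.05, 0, 0.46, 0], [30, -0.05, 0, 0.46, 0]],
], squeeze=25)

```text
t: 24.25
tcp_pos: [0.5762, 0.2605, 0.0249]
tool_rot: [0.782, 0.623, 0.0, 0.0]
force: [-1.6, -0.4, 5.5]
finger_gap: 0.494
gripper_force: 25.4
```

drive_tool([
  [[65, 0, 0, 0, 0], [65, 0, 0, 0, 0], [65, 0, 0, 0, 0], [65, 0, 0, 0, -1], [65, 0, 0, 0, -2], [65, 0, 0, 0, -3], [65, 0, 0, 0, -4], [65, 0, 0, 0, -5], [65, 0, 0, 0, -5.25], [65, 0, 0, 0, -5.25]],
])

```text
t: 25.25
tcp_pos: [0.5762, 0.2604, 0.024]
tool_rot: [0.507, 0.862, -0.0, -0.0]
force: [-0.6, 0.3, -0.3]
finger_gap: 0.758
gripper_force: 0.0
```

drive_tool([
  [[65, 0, 0, 0, -1], [65, 0, 0, 0, -2], [65, 0, 0, 0, -3], [65, 0, 0, 0, -4], [65, 0, 0, 0, -5], [65, 0, 0, 0, -6], [65, 0, 0, 0, -6], [65, 0, 0, 0, -6]],
])

```text
t: 26.05
tcp_pos: [0.5762, 0.2604, 0.0242]
tool_rot: [0.114, 0.993, -0.0, -0.0]
force: [-0.9, 0.7, 0.4]
finger_gap: 0.76
gripper_force: 0.0
```

drive_tool([
  [[30, 0, 0, 0, 0], [30, 0, 0, 0, 0], [30, 0, 0, 0, 0], [30, 0, 0, 0, 0], [30, 0, 0, 0, 0], [30, 0, 0, 0, 0]],
], squeeze=60)

```text
t: 26.65
tcp_pos: [0.5763, 0.2605, 0.025]
tool_rot: [0.112, 0.994, 0.0, 0.0]
force: [-2.5, -0.3, 6.0]
finger_gap: 0.474
gripper_force: 60.1
```

```bash
python3 go.py "(.5258,.0782,.15)"
```

```text
t 26.6 tcp [0.5763 0.2605 0.025 ] F [-2.5 -0.3  6. ] gap 40.5 gf 60.1 yaw_y 77.1 tilt -1.0
(0.5258, 0.0782, 0.15) [ 0.28 -6.3  -4.17]
```

drive_tool([
  [[30, 0, 0, -0.5, 0], [30, 0, 0, -1.3, 0], [30, 0, 0, -2.3, 0], [30, 0, 0, -3.3, 0], [30, 0, 0, -4, 0], [30, 0, 0, -4.17, 0], [30, 0, -0.5, -4.17, 0], [30, 0, -1.5, -4.17, 0], [30, 0.1, -2.5, -4.17, 0], [30, 0.1, -3.5, -4.17, 0]],
])

```text
t: 27.65
tcp_pos: [0.547, 0.1568, 0.1473]
tool_rot: [0.112, 0.994, -0.001, -0.003]
force: [-0.0, -0.4, -1.7]
finger_gap: 0.477
gripper_force: 61.3
```

drive_tool([
  [[30, 0.1, -0.8, 0, 0], [30, 0.15, -1.6, 0, 0], [30, 0.18, -2.3, 0, 0], [30, 0.18, -2.7, 0, 0], [30, 0.18, -2.8, 0, 0], [30, 0.18, -2.8, 0, 0], [30, 0.18, -2.8, 0, 0], [30, 0.18, -2.8, 0, 0]],
])

```text
t: 28.45
tcp_pos: [0.5261, 0.0788, 0.1493]
tool_rot: [0.112, 0.994, 0.0, 0.0]
force: [0.7, 0.2, -2.2]
finger_gap: 0.472
gripper_force: 61.3
```

Run:
```python
from go import *
for i in range(3):a=manip.snapshot("side")
go((.5258,.0782,.115))
crop(a,190,110,100,100,5,"pics/g9.png")
```

```text
t 28.6 tcp [0.526  0.0786 0.1494] F [-0.3  0.6 -2.8] gap 40.9 gf 61.3 yaw_y 77.2 tilt -1.0
(0.5258, 0.0782, 0.115) [ 0.   -0.02  1.15]
```

View pics/g9.png

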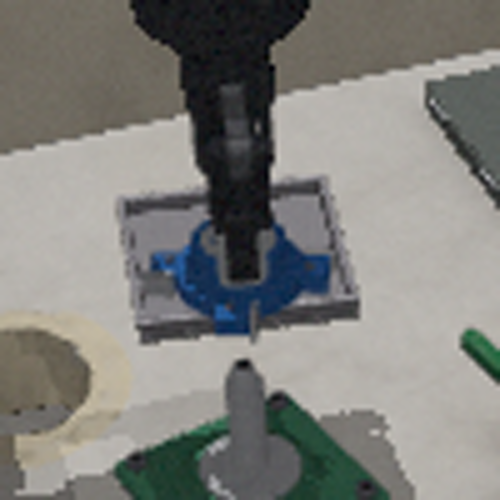

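drive_tool([
  [[30, 0, -0.02, 0.5, 0], [30, 0, -0.02, 1, 0], [30, 0, -0.02, 1.4, 0], [30, 0, -0.02, 1.6, 0], [30, 0, -0.02, 1.8, 0], [30, 0, -0.02, 2, 0], [30, 0, -0.02, 2.2, 0], [30, 0, -0.02, 2.2, 0], [30, 0, -0.02, 2.2, 0]],
])

```text
t: 29.5
tcp_pos: [0.5256, 0.0774, 0.0833]
tool_rot: [0.112, 0.994, 0.0, -0.0]
force: [-0.4, -0.4, -2.8]
finger_gap: 0.476
gripper_force: 61.3
```

drive_tool([
  [[30, 0, 0.02, 0.4, 0], [30, 0, 0.02, 0.8, 0], [30, 0, 0.02, 1.1, 0], [30, 0, 0.02, 1.25, 0], [30, 0, 0.02, 1.32, 0], [30, 0, 0.02, 1.32, 0], [30, 0, 0.02, 1.32, 0], [30, 0, 0.02, 1.32, 0]],
])

```text
t: 30.3
tcp_pos: [0.5262, 0.078, 0.0442]
tool_rot: [0.112, 0.994, 0.0, 0.0]
force: [0.1, 0.3, -1.8]
finger_gap: 0.472
gripper_force: 61.3
```

```bash
python3 go.py "(.5258,.0782,.041)"
```

```text
t 30.3 tcp [0.5262 0.078  0.0442] F [ 0.1  0.3 -1.8] gap 40.3 gf 61.3 yaw_y 77.1 tilt -1.0
(0.5258, 0.0782, 0.041) [0.02 0.   0.11]
```

drive_tool([
  [[30, 0, 0, 0.04, 0], [30, 0, 0, 0.08, 0], [30, 0, 0, 0.11, 0], [30, 0, 0, 0.11, 0], [30, 0, 0, 0.11, 0]],
])

```text
t: 30.8
tcp_pos: [0.526, 0.078, 0.041]
tool_rot: [0.112, 0.994, -0.0, 0.0]
force: [-1.3, 0.2, 3.5]
finger_gap: 0.476
gripper_force: 61.9
```

drive_tool([
  [[65, 0, 0, 0, 0], [65, 0, 0, 0, 0], [65, 0, 0, 0, 0], [65, 0, 0, 0, 0], [65, 0, 0, -0.5, 0], [65, 0, 0, -1.5, 0], [65, 0, 0, -2.5, 0], [65, 0, 0, -3.3, 0], [72, 0, 0, -3.3, 0], [72, 0, 0, -3.3, 0]],
])

```text
t: 31.8
tcp_pos: [0.5259, 0.078, 0.1397]
tool_rot: [0.112, 0.994, 0.0, 0.0]
force: [-0.3, 0.0, -0.4]
finger_gap: 0.842
gripper_force: 0.0
```

Run:
```python
from go import *
for i in range(3):a=manip.snapshot("side")
go((.4115,-.3152,.15))
cv2.imwrite("pics/g10.png",np.hstack([cv2.resize(i[y:y+120,x:x+120],(390,390),interpolation=cv2.INTER_CUBIC) for i,x,y in((a,180,130),(a,215,290))])[:,:,::-1])
```

```text
t 31.9 tcp [0.5249 0.078  0.1382] F [-0.9 -0.3  0.5] gap 72.4 gf 0.0 yaw_y 77.1 tilt -1.0
(0.4115, -0.3152, 0.15) [  0.76 -13.62  -0.38]
```

View pics/g10.png

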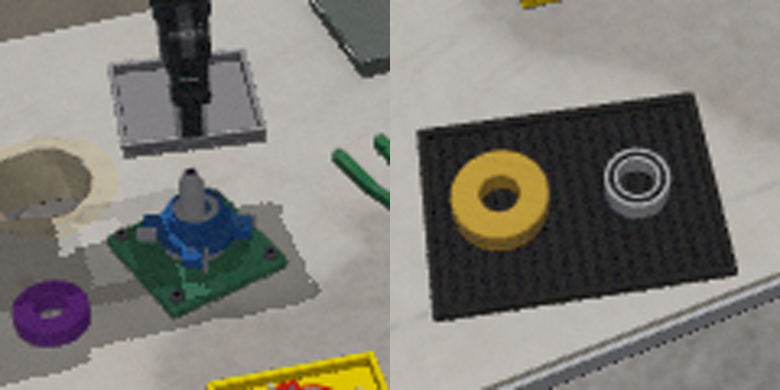

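drive_tool([
  [[72, 0, -1, 0, 0], [72, 0.1, -2.5, 0, 0], [72, 0.2, -4, 0, 0], [72, 0.3, -5.5, 0, 0], [72, 0.4, -7, 0, 0], [72, 0.5, -8.5, 0, 0], [72, 0.6, -10, 0, 0], [72, 0.7, -11.5, 0, 0], [72, 0.76, -12.8, 0, 0], [72, 0.76, -13.62, 0, 0]],
])

```text
t: 32.95
tcp_pos: [0.4113, -0.3179, 0.1383]
tool_rot: [0.113, 0.994, 0.0, -0.001]
force: [0.6, 0.2, -0.7]
finger_gap: 0.843
gripper_force: 0.0
```

drive_tool([
  [[72, 0, 0, 0, 0], [72, 0, 0, 0.5, 1], [72, 0, 0, 1, 2], [72, 0, 0, 1.5, 3], [72, 0, 0, 2, 4], [72, 0, 0, 2.5, 5], [72, 0, 0, 2.5, 6], [72, 0, 0, 2.5, 7], [72, 0, 0, 2.5, 7], [72, 0, 0, 2.5, 7]],
])

```text
t: 33.95
tcp_pos: [0.4124, -0.314, 0.064]
tool_rot: [0.564, 0.826, 0.0, -0.001]
force: [-0.6, 0.2, -0.3]
finger_gap: 0.841
gripper_force: 0.0
```

drive_tool([
  [[72, 0, 0, 0.2, 1], [72, 0, 0, 0.4, 2], [72, 0, 0, 0.6, 3], [72, 0, 0, 0.8, 4], [72, 0, 0, 0.8, 4.25], [72, 0, 0, 0.8, 4.25], [72, 0, 0, 0.8, 4.25], [72, 0, 0, 0.8, 4.25]],
])

```text
t: 34.75
tcp_pos: [0.4127, -0.3151, 0.0407]
tool_rot: [0.782, 0.624, 0.0, 0.0]
force: [-0.1, 0.4, -0.2]
finger_gap: 0.848
gripper_force: 0.0
```

```bash
python3 go.py "(.4112,-.3149,.006)"
```

```text
t 34.8 tcp [ 0.4127 -0.3151  0.0407] F [-0.1  0.4 -0.2] gap 72.4 gf 0.0 yaw_y -12.8 tilt -1.0
(0.4112, -0.3149, 0.006) [-0.   -0.05  1.16]
```

drive_tool([
  [[72, 0, -0.05, 0.5, 0], [72, 0, -0.05, 1, 0], [72, 0, -0.05, 1.16, 0], [72, 0, -0.05, 1.16, 0], [72, 0, -0.05, 1.16, 0], [40, 0, -0.05, 1.16, 0], [40, 0, -0.05, 1.16, 0], [40, 0, -0.05, 1.16, 0], [40, 0, -0.05, 1.16, 0], [40, 0, -0.05, 1.16, 0]],
], squeeze=25)

```text
t: 35.75
tcp_pos: [0.4113, -0.3151, 0.0067]
tool_rot: [0.782, 0.623, 0.0, 0.001]
force: [0.0, -0.4, 6.7]
finger_gap: 0.632
gripper_force: 26.1
```

drive_tool([
  [[72, 0, 0, 0, 0], [72, 0, 0, 0, 0], [72, 0, 0, 0, 0], [72, 0, 0, 0, -1], [72, 0, 0, 0, -2], [72, 0, 0, 0, -3], [72, 0, 0, 0, -4], [72, 0, 0, 0, -5], [72, 0, 0, 0, -5.25], [72, 0, 0, 0, -5.25]],
])

```text
t: 36.75
tcp_pos: [0.4111, -0.3149, 0.0055]
tool_rot: [0.507, 0.862, 0.0, -0.0]
force: [0.6, -1.1, 0.2]
finger_gap: 0.844
gripper_force: 0.0
```

drive_tool([
  [[72, 0, 0, 0, -1], [72, 0, 0, 0, -2], [72, 0, 0, 0, -3], [72, 0, 0, 0, -4], [72, 0, 0, 0, -5], [72, 0, 0, 0, -6], [72, 0, 0, 0, -6], [72, 0, 0, 0, -6]],
])

```text
t: 37.55
tcp_pos: [0.4111, -0.3148, 0.0056]
tool_rot: [0.114, 0.994, 0.0, -0.0]
force: [0.2, -0.1, -0.2]
finger_gap: 0.841
gripper_force: 0.0
```

drive_tool([
  [[40, 0, 0, 0, 0], [40, 0, 0, 0, 0], [40, 0, 0, 0, 0], [40, 0, 0, 0, 0], [40, 0, 0, 0, 0], [40, 0, 0, 0, 0]],
], squeeze=40)

```text
t: 38.15
tcp_pos: [0.4111, -0.3148, 0.0063]
tool_rot: [0.113, 0.994, -0.0, 0.0]
force: [-1.1, 0.8, 4.6]
finger_gap: 0.637
gripper_force: 41.0
```

```bash
python3 go.py "(.5258,.0782,.15)"
```

```text
t 38.1 tcp [ 0.4111 -0.3148  0.0063] F [-1.1  0.8  4.6] gap 54.4 gf 41.0 yaw_y 77.0 tilt -1.0
(0.5258, 0.0782, 0.15) [-0.79 13.62 -4.79]
```

drive_tool([
  [[40, 0, 0, -0.5, 0], [40, 0, 0, -1.3, 0], [40, 0, 0, -2.3, 0], [40, 0, 0, -3.3, 0], [40, 0, 0, -4.2, 0], [40, 0, 0, -4.79, 0], [40, 0, 0, -4.79, 0]],
])

```text
t: 38.85
tcp_pos: [0.4121, -0.316, 0.1516]
tool_rot: [0.113, 0.994, -0.002, 0.002]
force: [-0.1, 0.3, -3.1]
finger_gap: 0.634
gripper_force: 42.6
```

drive_tool([
  [[40, 0, 1, 0, 0], [40, -0.1, 2.5, 0, 0], [40, -0.2, 4, 0, 0], [40, -0.3, 5.5, 0, 0], [40, -0.4, 7, 0, 0], [40, -0.5, 8.5, 0, 0], [40, -0.6, 10, 0, 0], [40, -0.7, 11.5, 0, 0], [40, -0.79, 12.8, 0, 0], [40, -0.79, 13.62, 0, 0]],
])

```text
t: 39.85
tcp_pos: [0.525, 0.081, 0.1478]
tool_rot: [0.112, 0.994, 0.0, -0.001]
force: [-0.2, -0.5, -1.9]
finger_gap: 0.635
gripper_force: 42.7
```

drive_tool([
  [[40, 0, 0, 0, 0], [40, 0, 0, 0, 0], [40, 0, 0, 0.3, 0], [40, 0, 0, 0.8, 0], [40, 0, 0, 0.8, 0], [40, 0, 0, 0.8, 0], [40, 0, 0, 0.8, 0]],
])

```text
t: 40.55
tcp_pos: [0.5255, 0.0774, 0.1256]
tool_rot: [0.113, 0.994, -0.0, 0.0]
force: [-0.2, -0.4, -1.9]
finger_gap: 0.636
gripper_force: 42.8
```

```bash
python3 go.py "(.5258,.0782,.065)"
```

```text
t 40.5 tcp [0.5255 0.0774 0.1256] F [-0.2 -0.4 -1.9] gap 54.3 gf 42.8 yaw_y 77.0 tilt -1.0
(0.5258, 0.0782, 0.065) [-0.    0.03  2.02]
```

drive_tool([
  [[40, 0, 0.02, 0.4, 0], [40, 0, 0.02, 0.8, 0], [40, 0, 0.02, 1.1, 0], [40, 0, 0.02, 1.4, 0], [40, 0, 0.02, 1.7, 0], [40, 0, 0.02, 2.0, 0], [40, 0, 0.02, 2.2, 0], [40, 0, 0.02, 2.2, 0], [40, 0, 0.02, 2.2, 0], [40, 0, 0.02, 2.2, 0]],
])

```text
t: 41.55
tcp_pos: [0.5258, 0.0787, 0.0597]
tool_rot: [0.112, 0.994, 0.0, 0.0]
force: [-0.6, -0.0, -0.6]
finger_gap: 0.635
gripper_force: 42.7
```

```bash
python3 go.py "(.5258,.0782,.0533)"
```

```text
t 41.5 tcp [0.5258 0.0787 0.0597] F [-0.6 -0.  -0.6] gap 54.2 gf 42.7 yaw_y 77.1 tilt -1.0
(0.5258, 0.0782, 0.0533) [-0.   -0.02  0.21]
```

drive_tool([
  [[40, 0, -0.01, 0.08, 0], [40, 0, -0.01, 0.16, 0], [40, 0, -0.01, 0.2, 0], [40, 0, -0.01, 0.2, 0], [40, 0, -0.01, 0.2, 0], [40, 0, -0.01, 0.2, 0]],
])

```text
t: 42.15
tcp_pos: [0.5253, 0.0784, 0.0534]
tool_rot: [0.112, 0.994, -0.0, -0.0]
force: [-0.1, 0.7, -0.4]
finger_gap: 0.637
gripper_force: 42.8
```

drive_tool([
  [[72, 0, 0, 0, 0], [72, 0, 0, 0, 0], [72, 0, 0, 0, 0], [72, 0, 0, 0, 0], [72, 0, 0, -0.5, 0], [72, 0, 0, -1.5, 0], [72, 0, 0, -2.5, 0], [72, 0, 0, -3, 0], [54, 0, 0, -3, 0], [54, 0, 0, -3, 0]],
])

```text
t: 43.15
tcp_pos: [0.5251, 0.0784, 0.1432]
tool_rot: [0.112, 0.994, 0.0, -0.0]
force: [-0.5, -0.4, 0.2]
finger_gap: 0.634
gripper_force: 0.0
```

Run:
```python
from go import *
for i in range(2):a=manip.snapshot("side")
cv2.imwrite("pics/side11.png",a[:,:,::-1])
go((.4887,-.3336,.145))
```

```text
t 43.2 tcp [0.5244 0.0785 0.1423] F [ 0.   0.1 -0.3] gap 54.3 gf 0.0 yaw_y 77.1 tilt -1.0
(0.4887, -0.3336, 0.145) [ -1.9  -13.66  -0.09]
```

Run:
```python
from fit import *
a=cv2.imread("pics/side11.png")[:,:,::-1]; z=cv2.imread("pics/side0.png")[:,:,::-1]
for i in(a,z):
    m=mask(i,(15,100,80),(24,255,255),(200,120,80,110)); p=np.argwhere(m)[:,::-1]; print(len(p),p.min(0),p.max(0),p.mean(0))
```

```text
274 [228 182] [250 200] [239.16058394 191.8540146 ]
177 [228 183] [250 200] [239.28248588 193.4180791 ]
```

drive_tool([
  [[54, -0.1, -1, 0, 0], [54, -0.3, -2.5, 0, 0], [54, -0.5, -4, 0, 0], [54, -0.7, -5.5, 0, 0], [54, -0.9, -7, 0, 0], [54, -1.1, -8.5, 0, 0], [54, -1.4, -10, 0, 0], [54, -1.6, -11.5, 0, 0], [54, -1.8, -12.8, 0, 0], [54, -1.9, -13.66, 0, 0]],
])

```text
t: 44.25
tcp_pos: [0.4888, -0.3367, 0.1418]
tool_rot: [0.113, 0.994, 0.0, -0.001]
force: [0.4, 0.5, 0.9]
finger_gap: 0.633
gripper_force: 0.0
```

drive_tool([
  [[54, 0, 0, 0, 0], [54, 0, 0, 0.5, 1], [54, 0, 0, 1, 2], [54, 0, 0, 1.5, 3], [54, 0, 0, 2, 4], [54, 0, 0, 2.5, 5], [54, 0, 0, 2.5, 6], [54, 0, 0, 2.5, 7], [54, 0, 0, 2.5, 7], [54, 0, 0, 2.5, 7]],
])

```text
t: 45.25
tcp_pos: [0.4893, -0.3325, 0.0677]
tool_rot: [0.564, 0.826, 0.0, -0.001]
force: [-0.2, 0.3, -0.8]
finger_gap: 0.636
gripper_force: 0.0
```

drive_tool([
  [[54, 0, 0, 0.2, 1], [54, 0, 0, 0.4, 2], [54, 0, 0, 0.6, 3], [54, 0, 0, 0.8, 4], [54, 0, 0, 0.8, 4.25], [54, 0, 0, 0.8, 4.25], [54, 0, 0, 0.8, 4.25], [54, 0, 0, 0.8, 4.25]],
])

```text
t: 46.05
tcp_pos: [0.4897, -0.3337, 0.0446]
tool_rot: [0.782, 0.624, 0.0, 0.0]
force: [-0.5, 0.9, 0.5]
finger_gap: 0.632
gripper_force: 0.0
```

```bash
python3 go.py "(.4886,-.3336,.0075)"
```

```text
t 46.0 tcp [ 0.4897 -0.3337  0.0446] F [-0.5  0.9  0.5] gap 53.9 gf 0.0 yaw_y -12.8 tilt -1.0
(0.4886, -0.3336, 0.0075) [-0.01 -0.04  1.24]
```

drive_tool([
  [[54, 0, -0.04, 0.5, 0], [54, 0, -0.04, 1, 0], [54, 0, -0.04, 1.24, 0], [54, 0, -0.04, 1.24, 0], [54, 0, -0.04, 1.24, 0], [20, 0, -0.04, 1.24, 0], [20, 0, -0.04, 1.24, 0], [20, 0, -0.04, 1.24, 0], [20, 0, -0.04, 1.24, 0]],
], squeeze=25)

```text
t: 46.95
tcp_pos: [0.4887, -0.3338, 0.0079]
tool_rot: [0.782, 0.623, 0.0, 0.001]
force: [-1.1, 0.5, 4.1]
finger_gap: 0.424
gripper_force: 25.2
```

drive_tool([
  [[54, 0, 0, 0, 0], [54, 0, 0, 0, 0], [54, 0, 0, 0, 0], [54, 0, 0, 0, -1], [54, 0, 0, 0, -2], [54, 0, 0, 0, -3], [54, 0, 0, 0, -4], [54, 0, 0, 0, -5], [54, 0, 0, 0, -5.25], [54, 0, 0, 0, -5.25]],
])

```text
t: 47.95
tcp_pos: [0.4883, -0.3334, 0.007]
tool_rot: [0.507, 0.862, 0.0, -0.0]
force: [-0.0, -0.2, 0.4]
finger_gap: 0.632
gripper_force: 0.0
```

drive_tool([
  [[54, 0, 0, 0, -1], [54, 0, 0, 0, -2], [54, 0, 0, 0, -3], [54, 0, 0, 0, -4], [54, 0, 0, 0, -5], [54, 0, 0, 0, -6], [54, 0, 0, 0.07, -6], [54, 0, 0, 0.07, -6], [54, 0, 0, 0.07, -6]],
])

```text
t: 48.85
tcp_pos: [0.4883, -0.3334, 0.0049]
tool_rot: [0.113, 0.994, 0.0, -0.0]
force: [-0.6, 0.4, 0.6]
finger_gap: 0.631
gripper_force: 0.0
```

drive_tool([
  [[20, 0, 0, 0, 0], [20, 0, 0, 0, 0], [20, 0, 0, 0, 0], [20, 0, 0, 0, 0], [20, 0, 0, 0, 0], [20, 0, 0, 0, 0]],
], squeeze=35)

```text
t: 49.45
tcp_pos: [0.4885, -0.3336, 0.0054]
tool_rot: [0.112, 0.994, -0.0, 0.0]
force: [-1.1, -0.0, 5.3]
finger_gap: 0.421
gripper_force: 35.0
```

```bash
python3 go.py "(.5258,.0782,.15)"
```

```text
t 49.5 tcp [ 0.4885 -0.3336  0.0054] F [-1.1 -0.   5.3] gap 35.9 gf 35.0 yaw_y 77.1 tilt -1.0
(0.5258, 0.0782, 0.15) [ 1.85 13.66 -4.82]
```

Underside is TCP − 2.4 mm (seated TCP ≈ 0.0684).

drive_tool([
  [[20, 0, 0, -0.5, 0], [20, 0, 0, -1.3, 0], [20, 0, 0, -2.3, 0], [20, 0, 0, -3.3, 0], [20, 0, 0, -4.2, 0], [20, 0, 0, -4.82, 0], [20, 0, 0, -4.82, 0]],
])

```text
t: 50.15
tcp_pos: [0.49, -0.3349, 0.1531]
tool_rot: [0.112, 0.994, -0.002, 0.003]
force: [-0.4, -0.9, -1.1]
finger_gap: 0.419
gripper_force: 35.3
```

drive_tool([
  [[20, 0.1, 1, 0, 0], [20, 0.3, 2.5, 0, 0], [20, 0.5, 4, 0, 0], [20, 0.7, 5.5, 0, 0], [20, 0.9, 7, 0, 0], [20, 1.1, 8.5, 0, 0], [20, 1.3, 10, 0, 0], [20, 1.5, 11.5, 0, 0], [20, 1.75, 12.8, 0, 0], [20, 1.85, 13.66, 0, 0]],
])

```text
t: 51.15
tcp_pos: [0.5241, 0.0812, 0.1486]
tool_rot: [0.111, 0.994, 0.0, -0.002]
force: [0.5, 0.2, 0.2]
finger_gap: 0.419
gripper_force: 35.3
```

drive_tool([
  [[20, 0, 0, 0, 0], [20, 0, 0, 0, 0], [20, 0, 0, 0.4, 0], [20, 0, 0, 0.8, 0], [20, 0, 0, 1.2, 0], [20, 0, 0, 1.4, 0], [20, 0, 0, 1.4, 0], [20, 0, 0, 1.4, 0], [20, 0, 0, 1.4, 0]],
])

```text
t: 52.05
tcp_pos: [0.5261, 0.0783, 0.108]
tool_rot: [0.112, 0.994, 0.0, 0.0]
force: [0.1, -0.1, -1.2]
finger_gap: 0.421
gripper_force: 35.3
```

```bash
python3 go.py "(.5256,.0783,.0684)"
```

```text
t 52.0 tcp [0.5261 0.0783 0.108 ] F [ 0.1 -0.1 -1.2] gap 35.9 gf 35.3 yaw_y 77.1 tilt -1.0
(0.5256, 0.0783, 0.0684) [ 0.02 -0.    1.32]
```

drive_tool([
  [[20, 0.01, 0, 0.3, 0], [20, 0.01, 0, 0.5, 0], [20, 0.01, 0, 0.7, 0], [20, 0.01, 0, 0.9, 0], [20, 0.01, 0, 1.1, 0], [20, 0.01, 0, 1.2, 0], [20, 0.01, 0, 1.25, 0], [20, 0.01, 0, 1.25, 0], [20, 0.01, 0, 1.25, 0], [20, 0.01, 0, 1.25, 0]],
])

```text
t: 53.05
tcp_pos: [0.5256, 0.0784, 0.0705]
tool_rot: [0.112, 0.994, 0.0, 0.0]
force: [-0.2, -0.4, -1.4]
finger_gap: 0.42
gripper_force: 35.3
```

```bash
python3 go.py "(.5256,.0783,.0684)"
```

```text
t 53.0 tcp [0.5256 0.0784 0.0705] F [-0.2 -0.4 -1.4] gap 35.9 gf 35.3 yaw_y 77.1 tilt -1.0
(0.5256, 0.0783, 0.0684) [-0.   -0.    0.07]
```

drive_tool([
  [[20, 0, 0, 0.04, 0], [20, 0, 0, 0.07, 0], [20, 0, 0, 0.07, 0], [20, 0, 0, 0.07, 0], [60, 0, 0, 0.07, 0], [60, 0, 0, 0.07, 0], [60, 0, 0, 0.07, 0], [60, 0, 0, 0, 0], [60, 0, 0, -0.5, 0], [60, 0, 0, -1, 0]],
])

```text
t: 54.05
tcp_pos: [0.5249, 0.0784, 0.1002]
tool_rot: [0.112, 0.994, -0.0, -0.001]
force: [-0.2, 0.1, 0.1]
finger_gap: 0.702
gripper_force: 0.0
```

drive_tool([
  [[60, 0, 0, -1, 0], [60, 0, 0, -2, 0], [60, 0, 0, -3, 0], [60, 0, 1.5, -4, 0], [60, 0, 3, -4, 0], [60, 0, 4.5, -4, 0], [60, 0, 6, -4, 0], [60, 0, 6, -4, 0], [60, 0, 6, -4, 0]],
])

```text
t: 54.95
tcp_pos: [0.5649, 0.2547, 0.2198]
tool_rot: [0.111, 0.994, -0.0, -0.0]
force: [-0.3, -0.5, 0.0]
finger_gap: 0.705
gripper_force: 0.0
```

Run:
```python
from go import *
for i in range(4):a=manip.snapshot("side")
b=manip.snapshot("top"); go()
cv2.imwrite("pics/fin.png",np.hstack([cv2.resize(i[y:y+180,x:x+180],(400,400),interpolation=cv2.INTER_CUBIC) for i,x,y in((a,160,130),(b,180,140))])[:,:,::-1])
```

```text
t 55.2 tcp [0.5653 0.2525 0.2202] F [-0.6  0.2 -0.4] gap 60.0 gf 0.0 yaw_y 77.0 tilt -1.0
```

View pics/fin.png

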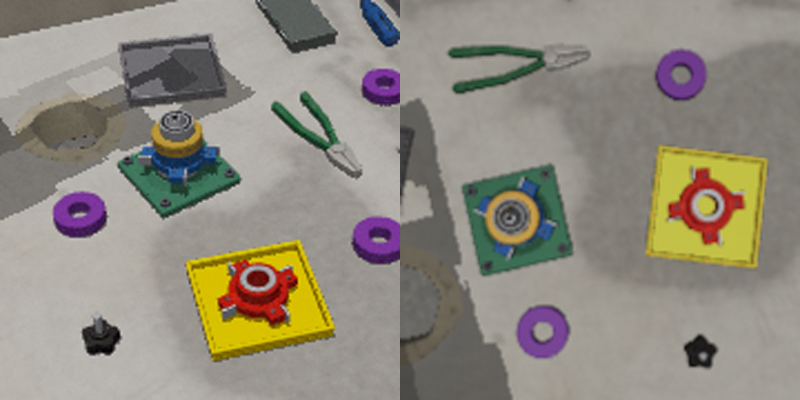

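The picture shows blue cutter, collar and bearing stacked level on the stand, the red cutter flat in the yellow tray, and the knob and pliers unmoved.

```bash
python3 -c "
from station import manip
print(manip.sign_off())"
```

```text
the job is handed in; nothing more can be done
None
```

The job is done and handed in at about 55 s: the blue cutter is on the spindle with the collar and then the bearing back on top of it, the red cutter lies in the yellow tray, and the star knob and green pliers were left untouched.

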